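# Hang the slide rack to drain

### The arm

A 6-joint arm with a two-finger parallel gripper is mounted at the origin on the work surface. World frame = base frame: x ahead of the robot, y to its left, z up, the work surface at z = 0. Lengths are in m, angles in rad, forces in N, time in s.
With the tool pointing down it reaches from about 0.25 to 0.775 m from the base axis. Payload 4 kg.
Tool frame: the origin (TCP) lies at the very end of the fingers, on their centre line; the grasp point (between the pads) lies 19 mm behind it; z points along the fingers, y is the line along which they close (so a half turn about z gives the same grasp; the last joint's range is limited). The gripper opens to 94 mm and grips with 3 to 60 N. Pads are 16 mm wide; open, the fingers measure 119 mm over their backs; the gripper's body (75 mm by 177 mm) begins 78 mm behind the grasp point.
Start: joints at [1.241, 0.087, 1.371, -0, 1.684, -0.103], TCP at [0.124, 0.536, 0.206] pointing down, gripper open.
Joint ranges: [-3.1, 3.1], [-0.76, 2.03], [0.27, 2.55], [-1.08, 4.22], [0.17, 2.65], [-2.57, 2.57]. Speed limits (rad/s): [2.79, 2.79, 3.14, 3.14, 3.14, 3.14].

### API

Orientations are given as [roll, pitch, yaw] about the fixed x, y, z axes, in that order (R = Rz(yaw) Ry(pitch) Rx(roll)).
In Python, from bench import robot gives the robot as it stands. The module is installed in compiled form; this text tells all that it offers.
- The arm moves only by the tool move_arm, never from a script. Its argument "deltas" is one flat list of numbers, 7 for each row, row after row: the turn, a rotation vector about the tool's x, y, z in rad, then the shift along the tool's x, y, z in cm, then the closure, from -1 (fully open) to 1 (shut). A call has 1 to 8 rows; each row is the pose to reach, as a shift and turn from the pose commanded when the call began, along the tool's axes at that moment; what a row does not reach only later rows make up. A row lasts 1/10 s, in which the tool goes at most 50 mm and 8.59 degrees, less where a joint would pass 70% of its speed; a pose out of reach is approached as far as the arm can. A call with a gripper value outside its range is refused whole. The fingers move at their own pace and stop on an object; the grip force is fixed at half the most. Time passes only in rows, so rows that repeat a pose let the fingers close. It gives the time, the measured TCP pose, the force, the opening and the grip force at its end, in the units of the state.
- robot.get_obs(): the state, without advancing time (a new reading comes with each control period).
- robot.snapshot(name): name is "scene" or "top" or "wrist"; returns a dict with "image" (384x512x3 uint8, red, green, blue), "depth" (384x512 float32, m along the optical axis (not along the pixel's ray), 0 where there is no reading), "fov_y" (degrees; the focal length in pixels is half the picture's height over the tangent of half this angle, whatever the lens; pixels are square), "cx", "cy" (the principal point, pixels), "origin" and "orientation" of the camera in the world; the wrist camera has in their place "T_tool_cam" (4x4, takes a point from camera to tool coordinates, whose origin is the TCP and whose axes are the flange's). Camera axes: x right, y up, looking along -z (the intrinsics and any distortion apply to the point x, -y, -z); pixel columns grow to the right and rows downward; lengths in m; the calibration is good to about 2 mm. A picture is of the moment at which its call begins: read the wrist's pose just before it.
- robot.close_job(): hands the job in; it is judged then, once.
The state is a dict: "time": time; "joint_positions": joint angles; "qvel": joint speeds; "joint_torque": joint torques, N m; "tool_pos": TCP position; "ee_rot": TCP orientation; "wrist_force": force on the tool from outside, world axes, zero at the start; "wrist_torque": the same for the moment, N m; "width": finger opening in m; "finger_force": force on a finger pad.
Only numpy, scipy, OpenCV 4.12 (cv2) and the standard library are available. Lean on these libraries where they do the work, as an engineer would, in place of code of your own. Each camera call takes 0.05 s, during which the arm holds its last target. There are 200 camera calls.

### The job

First turn the orange swivel hook on the drain stand until it points straight out over the middle of the steel drip tray. Then pick up the slide rack that is full of slides (blue grip), keep it upright, hang it by its wire handle on the hook over the tray, and let go. Leave the empty rack (white grip) standing where it is.

Things in the scene. Friction and masses are not known exactly. Their poses are not given: they have to be found in the camera images.
- drain_stand: Fixed stand: black base plate (215 x 140 x 8 mm), upright steel post (18 mm thick) and a shallow steel drip tray. Origin on the post's axis at table level; x points from the post out along the tray's middle line, z up. Tray: x = 25 to 160 mm, y = -65 to 65 mm, rim 22 mm high. The post carries the orange swivel hook, which turns about the post's axis.
- hook (a joint): Hook angle, rad (-0.8 to 1.9). 0: arm points along the stand's x, over the tray's middle; positive: clockwise from above. Level round arm 8 mm thick, centre line 140 mm above the table; upturned tip with red ball (top at 164 mm) 130 mm from the post's axis; collar 28 mm wide, up to 152 mm. Slightly stiff (1 N at the tip), stays where left; push it, or grip the arm from above.
- loaded_rack: Loose steel rack full of slides, BLUE grip, 0.2 kg, upright. Origin: centre of underside. Basket 70 (x) x 90 (y) x 32 mm high. 6 mm wire handle in the y-z plane: uprights at y = +-43 to z = 80, then a gable with its peak at y = 0, z = 100 mm; open below. Grip block on the peak: 20 (x) x 16 (y) mm, z = 99 to 142. Hung by the peak (either way round), underside is 48 mm above the table.
- empty_rack: Loose steel slide rack of the same shape, size and axes as the full one, but EMPTY and with a WHITE grip; stands upright on the table, to be left alone. Origin: centre of its underside.
Mind the look-alikes: they are no part of the job. Leave any purple look-alike of the loaded_rack alone.

How it is judged:
On the way:
1. the hook points out over the middle of the tray (within 0.2 rad, about 11 degrees) while the full rack still stands where it was (within 20 mm) (value of joint hook between -0.2 and 0.2 rad and distance of loaded_rack from where it was at the start of the episode below 0.02 m), for 0.2 s.
At the end, for the whole second after the job is handed in: Hook within 0.2 rad of the tray's middle line; full rack hanging on it, released and at rest: underside 36 to 62 mm above the table, centre 40 to 135 mm out from the post's axis and within 40 mm of the middle line, upright within 0.25 rad; empty rack within 30 mm of its start (value of joint hook between -0.2 and 0.2 rad and z of loaded_rack in the frame of drain_stand between 0.036 and 0.062 m and x of loaded_rack in the frame of drain_stand between 0.04 and 0.135 m and y of loaded_rack in the frame of drain_stand between -0.04 and 0.04 m and angle between loaded_rack's own z axis and vertical below 0.25 rad and linear speed of loaded_rack below 0.05 m/s and contact force between loaded_rack and drain_stand above 0.5 N and distance of empty_rack from where it was at the start of the episode below 0.03 m); the robot touches nothing.
It fails at once if the full rack is tipped by more than 0.6 rad (the slides would fall out) (angle between loaded_rack's own z axis and vertical above 0.6 rad).
It fails at once if the empty rack is moved by more than 30 mm or knocked over (distance of empty_rack from where it was at the start of the episode above 0.03 m or angle between empty_rack's own z axis and vertical above 0.4 rad).
It also fails if it takes over 64 s, if anything falls off the work surface, if the arm or the gripper's body presses on something with over 40 N, if the wrist force passes 120 N, or if a joint passes its speed limit or range.

## Working session

There is one attempt and no reset: what is moved stays moved. The work goes in short steps, Python scripts to look and compute and a tool call to move; the robot and the scene stay as the last step left them, time stands still between calls to the robot, and variables do not carry over. Pictures are saved under pics/ and viewed, at most 10 in all, crops included, and the job is handed in when it is done.

Besides the shell and the picture viewer there is one more tool, called after "Request:" by a JSON object that holds its "api" and its "payload". move_arm: Moves the arm, as the interface text tells. Its arguments: {"type":"object","properties":{"deltas":{"type":"array","items":{"type":"number"}}},"required":["deltas"]}

```bash
mkdir -p pics; cat > h.py <<'E'
import numpy as np, cv2
from bench import robot
from scipy.spatial.transform import Rotation as R
def snap(n,f=None):
    o=robot.get_obs(); s=robot.snapshot(n)
    if f: cv2.imwrite('pics/'+f,s['image'][:,:,::-1])
    if n=='wrist':
        T=np.eye(4);T[:3,:3]=R.from_euler('xyz',o['ee_rot']).as_matrix();T[:3,3]=o['tool_pos'];s['T']=T@s['T_tool_cam']
    return s
def pts(s):
    h,w=s['depth'].shape;f=h/2/np.tan(np.radians(s['fov_y'])/2)
    v,u=np.mgrid[:h,:w];d=s['depth']
    c=np.stack([(u-s['cx'])/f*d,-(v-s['cy'])/f*d,-d],-1)
    if 'T' in s: return c@s['T'][:3,:3].T+s['T'][:3,3]
    q=np.array(s['orientation'])
    M=q if q.shape==(3,3) else R.from_euler('xyz',q).as_matrix() if q.size==3 else R.from_quat(q).as_matrix()
    return c@M.T+np.array(s['origin'])
E
python3 - <<'E'
from h import *
a=snap('scene','scene.png');b=snap('top','top.png')
for s in(a,b):
    print({k:v for k,v in s.items() if k not in('image','depth')})
    P=pts(s);print(P[::96,::128,:].round(3).reshape(-1,3))
print(robot.get_obs())
E
```

```text
{'fov_y': 49.52222749780667, 'cx': 257.65765514176434, 'cy': 185.13782951671934, 'origin': array([1.33567784, 0.21163784, 0.67222168]), 'orientation': array([0.99566425, 0.02449888, 1.84213584])}
[[-1.077e+00 -2.244e+00  2.430e-01]
 [-6.770e-01 -1.037e+00  3.290e-01]
 [-2.448e+00 -8.720e-01  5.100e-02]
 [-6.810e-01  2.090e-01  3.520e-01]
 [-8.010e-01 -2.233e+00 -3.190e-01]
 [-2.360e-01 -8.520e-01  1.000e-03]
 [-5.550e-01 -3.420e-01 -7.800e-02]
 [-5.450e-01  2.640e-01 -2.700e-02]
 [ 5.560e-01 -8.180e-01  1.000e-03]
 [ 4.640e-01 -4.430e-01 -0.000e+00]
 [ 3.790e-01 -7.700e-02  1.000e-03]
 [ 2.910e-01  2.790e-01 -1.000e-03]
 [ 8.730e-01 -5.190e-01  2.000e-03]
 [ 8.200e-01 -2.310e-01  2.300e-02]
 [ 7.360e-01  2.400e-02  3.000e-03]
 [ 6.670e-01  2.870e-01  1.000e-03]]
{'fov_y': 42.19345874323538, 'cx': 256.3489690299654, 'cy': 193.96824266956517, 'origin': array([ 0.38316093, -0.01501185,  1.2843816 ]), 'orientation': array([ 0.11722811,  0.00720164, -1.5817695 ])}
[[ 1.476e+00  1.092e+00 -7.390e-01]
 [ 1.470e+00  5.410e-01 -7.440e-01]
 [ 1.461e+00 -1.100e-02 -7.410e-01]
 [ 1.457e+00 -5.62
[... 442 characters left out ...]
00e-03]]
{'time': 0.1, 'joint_positions': array([ 1.24089175e+00,  8.78983963e-02,  1.37209223e+00, -5.21636308e-05,
        1.68357035e+00, -1.03076652e-01]), 'qvel': array([-0.00142462,  0.00151549, -0.00296662,  0.00100092,  0.00021144,
       -0.00056905]), 'joint_torque': array([ 1.83424745e-03, -3.41253126e+01, -3.03301370e+01,  7.19982921e-02,
        3.04565358e-02, -1.01159005e-04]), 'tool_pos': array([0.1235406 , 0.53544934, 0.20441727]), 'ee_rot': array([-3.13962944e+00, -1.50960586e-04,  2.91475876e+00]), 'wrist_force': array([-0.03881314, -0.72852179, -0.01515414]), 'wrist_torque': array([ 0.01371609, -0.01287096, -0.01469047]), 'finger_force': 0.0, 'width': 0.09380674817346835}
```

View pics/scene.png

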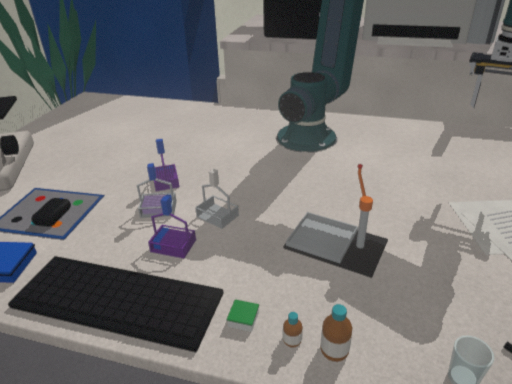

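View pics/top.png

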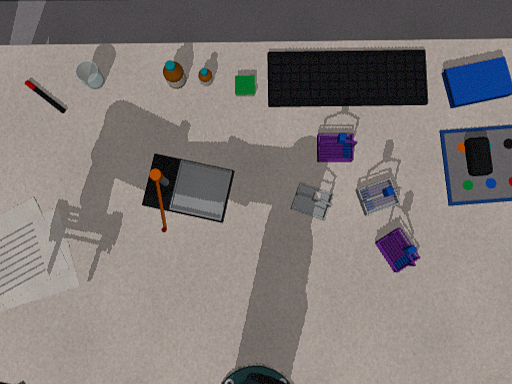

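The scene view shows the steel rack with the blue grip near (155,195), the white-grip empty rack at (215,205), and purple look-alikes at (172,235) and (163,170). In the top view, the target rack is at (378,195) and the empty rack at (312,200). The post is at (156,175), with the hook tip at (164,230) and the tray to the right.

```bash
cat > m.py <<'E'
from h import *
def measure(s,P,box,name):
    u0,v0,u1,v1=box
    hsv=cv2.cvtColor(s['image'],cv2.COLOR_RGB2HSV)
    Q=P[v0:v1,u0:u1].reshape(-1,3);H=hsv[v0:v1,u0:u1].reshape(-1,3).astype(int)
    return Q,H
s=snap('top');P=pts(s)
# stand: base plate dark+tray, z between .004 and .035
Q,H=measure(s,P,(135,145,245,240),'stand')
img=s['image'][145:240,135:245];gray=img.max(2)
orange=(H[:,0]<15)&(H[:,1]>150)&(H[:,2]>80)
for lo,hi in((.12,.136),(.136,.15),(.15,.18)):
    k=orange&(Q[:,2]>lo)&(Q[:,2]<hi);print('orange',lo,k.sum(),Q[k].mean(0).round(4),Q[k].min(0).round(3),Q[k].max(0).round(3))
# base outline by contour of colour against table
m=((hsv:=cv2.cvtColor(img,cv2.COLOR_RGB2HSV))[...,2]<60).astype(np.uint8)
print('dark',m.sum()); 
import sys
for nm,b in(('full',(350,165,405,220)),('empty',(285,175,340,225))):
    Q,H=measure(s,P,b,nm)
    k=(Q[:,2]>.012)&(Q[:,2]<.05);c=cv2.minAreaRect((Q[k][:,:2]*1000).astype(np.float32));print(nm,c,k.sum())
    k=(Q[:,2]>.125)&(Q[:,2]<.16);print('grip top',k.sum(),Q[k].mean(0).round(4),Q[k].min(0).round(3),Q[k].max(0).round(3))
cv2.imwrite('pics/crop.png',cv2.resize(np.hstack([s['image'][140:245,125:245],s['image'][140:245,290:410]])[:,:,::-1],None,fx=3.3,fy=3.3,interpolation=cv2.INTER_CUBIC))
E
python3 m.py
```

```text
orange 0.12 2 [0.5613 0.2144 0.1346] [0.557 0.212 0.135] [0.566 0.217 0.135]
orange 0.136 152 [0.5065 0.2138 0.1444] [0.446 0.202 0.138] [0.576 0.23  0.15 ]
orange 0.15 115 [0.5507 0.2221 0.1542] [0.436 0.196 0.15 ] [0.58  0.239 0.166]
dark 1391
full ((523.9065551757812, -316.8492126464844), (69.83029174804688, 91.98989868164062), 18.82099151611328) 432
grip top 73 [ 0.5229 -0.3151  0.1395] [ 0.513 -0.328  0.125] [ 0.534 -0.306  0.145]
empty ((514.512451171875, -148.12660217285156), (90.63355255126953, 70.95521545410156), 69.38633728027344) 206
grip top 65 [ 0.5131 -0.1476  0.1406] [ 0.503 -0.157  0.125] [ 0.523 -0.139  0.148]
```

View pics/crop.png

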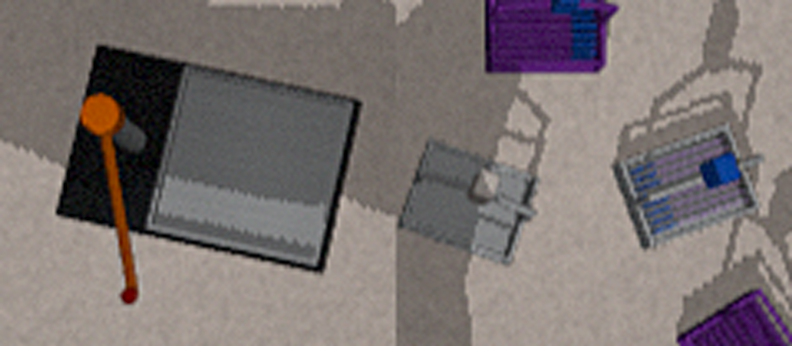

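The crop confirms the plate, tray and hook geometry, and the tray axis is tilted about 12° in the image. Next I measure the stand frame exactly.

```bash
cat >> h.py <<'E'
def ray(s,u,v,z):
    h=384;f=h/2/np.tan(np.radians(s['fov_y'])/2)
    d=R.from_euler('xyz',s['orientation']).apply([(u-s['cx'])/f,-(v-s['cy'])/f,-1]);o=np.array(s['origin'])
    return o+d*(z-o[2])/d[2]
def to(*targets):
    "rows for TCP targets (x,y,z,yaw) from the present pose"
    o=robot.get_obs();p=np.array(o['tool_pos']);y=o['ee_rot'][2]
    for t in targets:
        d=np.array(t[:3])-p;dy=(t[3]-y+np.pi)%(2*np.pi)-np.pi
        print('turnz %.3f  shift cm %.2f %.2f %.2f'%(-dy,100*(d[0]*np.cos(y)+d[1]*np.sin(y)),100*(d[0]*np.sin(y)-d[1]*np.cos(y)),-100*d[2]),' j6~%.2f'%(np.arctan2(t[1],t[0])+np.pi/2-t[3]))
def hook(s,P):
    hs=cv2.cvtColor(s['image'],cv2.COLOR_RGB2HSV).astype(int)
    k=((hs[...,0]<15)|(hs[...,0]>172))&(hs[...,1]>150)&(hs[...,2]>60)&(P[...,2]>.13)&(P[...,2]<.17)
    k[:,:120]=0;k[:,260:]=0;k[:140]=0
    v,u=np.nonzero(k);return np.array([ray(s,a,b,.144)[:2] for a,b in zip(u,v)])
E
python3 - <<'E'
from h import *
s=snap('top');P=pts(s)
c=np.array([ray(s,125+a/3.3,140+b/3.3,.008)[:2] for a,b in((97,45),(360,100),(322,270),(57,213))])
print(c.round(4),[np.linalg.norm(c[i]-c[(i+1)%4]).round(4) for i in range(4)])
ex=(c[1]-c[0]+c[2]-c[3]);print('x dir',np.arctan2(ex[1],ex[0]))
t=np.array([ray(s,125+a/3.3,140+b/3.3,.022)[:2] for a,b in((185,64),(358,100),(322,268),(150,228))])
ex/=np.linalg.norm(ex);print('tray ctr->post',t.mean(0)-ex*.0925,[np.linalg.norm(t[i]-t[(i+1)%4]).round(4) for i in range(4)])
print('collar',ray(s,125+101/3.3,140+114/3.3,.152),'tip',ray(s,125+130/3.3,140+295/3.3,.158))
h=hook(s,P);d=np.linalg.norm(h-h.mean(0),axis=1);print(len(h),h.min(0),h.max(0))
print('full',(lambda q:q)(0.0))
E
```

```text
[[0.6428 0.2576]
 [0.5962 0.0497]
 [0.4626 0.08  ]
 [0.5096 0.2872]] [np.float64(0.2131), np.float64(0.1369), np.float64(0.2124), np.float64(0.1364)]
x dir -1.7924788048713325
tray ctr->post [0.56453991 0.22193325] [np.float64(0.1384), np.float64(0.1336), np.float64(0.1367), np.float64(0.1309)]
collar [0.56442874 0.22340274 0.152     ] tip [0.43763625 0.20062389 0.158     ]
287 [0.43464976 0.19965237] [0.58115302 0.23823806]
full 0.0
```

```bash
python3 - <<'E'
from h import *
to((.27,.42,.26,1.9),(.40,.30,.26,1.0),(.471,.206,.22,.176))
E
```

```text
turnz 1.015  shift cm -16.87 -7.97 -5.53  j6~0.67
turnz 1.915  shift cm -32.23 -16.74 -5.53  j6~1.21
turnz 2.739  shift cm -41.26 -24.30 -1.53  j6~1.81
```

Request:
{"api": "move_arm", "payload": {"deltas": [0, 0, 0.15, -2.4, -1.1, -0.8, -1, 0, 0, 0.3, -4.8, -2.3, -1.6, -1, 0, 0, 0.45, -7.2, -3.4, -2.4, -1, 0, 0, 0.6, -9.7, -4.6, -3.2, -1, 0, 0, 0.75, -12.1, -5.7, -4, -1, 0, 0, 0.9, -14.5, -6.9, -4.8, -1, 0, 0, 1.015, -16.9, -8, -5.5, -1, 0, 0, 1.165, -19.5, -9.5, -5.5, -1]}}

```text
time: 1.0
tool_pos: [0.2933, 0.3993, 0.2615]
ee_rot: [3.14, -0.001, 1.745]
wrist_force: [0.6, 0.2, 1.0]
width: 0.0942
finger_force: 0.0
```

```bash
python3 - <<'E'
from h import *
to((.471,.206,.24,.74),(.471,.206,.22,.176))
E
```

```text
turnz 1.005  shift cm -22.11 14.16 2.15  j6~1.24
turnz 1.569  shift cm -22.11 14.16 4.15  j6~1.81
```

Request:
{"api": "move_arm", "payload": {"deltas": [0, 0, 0.15, -3.2, 2, 0, -1, 0, 0, 0.3, -6.4, 4, 0, -1, 0, 0, 0.45, -9.5, 6, 0, -1, 0, 0, 0.6, -12.6, 8, 0, -1, 0, 0, 0.75, -15.8, 10.1, 0, -1, 0, 0, 0.9, -19, 12.1, 0, -1, 0, 0, 1.05, -22.1, 14.2, 1, -1, 0, 0, 1.2, -22.1, 14.2, 2, -1]}}

```text
time: 1.8
tool_pos: [0.474, 0.2041, 0.2396]
ee_rot: [3.14, 0.0, 0.538]
wrist_force: [-0.7, 0.1, 0.5]
width: 0.0941
finger_force: 0.0
```

```bash
python3 - <<'E'
from h import *
to((.471,.206,.20,.176),(.471,.206,.121,.176))
E
```

```text
turnz 0.362  shift cm -0.15 -0.32 3.96  j6~1.81
turnz 0.362  shift cm -0.15 -0.32 11.86  j6~1.81
```

Request:
{"api": "move_arm", "payload": {"deltas": [0, 0, 0.15, 0, 0, 1, -1, 0, 0, 0.3, 0, 0, 2.5, -1, 0, 0, 0.362, -0.1, -0.2, 4, -1, 0, 0, 0.362, -0.1, -0.2, 6.5, -1, 0, 0, 0.362, -0.1, -0.2, 9, -1, 0, 0, 0.362, -0.1, -0.2, 11.8, -1, 0, 0, 0.362, -0.1, -0.2, 11.8, 0.6, 0, 0, 0.362, -0.1, -0.2, 11.8, 0.65]}}

```text
time: 2.6
tool_pos: [0.4692, 0.2084, 0.1224]
ee_rot: [3.142, 0.001, 0.188]
wrist_force: [-0.1, -0.4, 0.3]
width: 0.0814
finger_force: 0.0
```

```bash
python3 - <<'E'
from h import *
post=np.array([.5645,.2225]);r=.095
a0=-2.966;end=-1.792+.03
L=[]
for a in np.arange(a0,end,.098).tolist()+[end]:
    p=post+r*np.array([np.cos(a),np.sin(a)]);L.append((p[0],p[1],.121,a+np.pi))
to(*L)
print(robot.get_obs()['wrist_force'],robot.get_obs()['width'])
E
```

```text
turnz 0.012  shift cm 0.12 0.28 0.14  j6~1.81
turnz -0.086  shift cm 0.16 1.21 0.14  j6~1.69
turnz -0.184  shift cm 0.28 2.13 0.14  j6~1.58
turnz -0.282  shift cm 0.50 3.04 0.14  j6~1.46
turnz -0.380  shift cm 0.80 3.92 0.14  j6~1.34
turnz -0.478  shift cm 1.19 4.77 0.14  j6~1.23
turnz -0.576  shift cm 1.65 5.57 0.14  j6~1.11
turnz -0.674  shift cm 2.20 6.32 0.14  j6~1.00
turnz -0.772  shift cm 2.81 7.02 0.14  j6~0.89
turnz -0.870  shift cm 3.50 7.66 0.14  j6~0.78
turnz -0.968  shift cm 4.23 8.22 0.14  j6~0.67
turnz -1.066  shift cm 5.03 8.71 0.14  j6~0.56
turnz -1.164  shift cm 5.86 9.12 0.14  j6~0.45
turnz -1.192  shift cm 6.11 9.22 0.14  j6~0.42
[-0.10301968 -0.4200338   0.33481365] 0.0814093271490465
```

Let the fingers close first, then sweep.

Request:
{"api": "move_arm", "payload": {"deltas": [0, 0, 0, 0.1, 0.2, 0.1, 0.65, 0, 0, 0, 0.1, 0.2, 0.1, 0.65, 0, 0, 0, 0.1, 0.2, 0.1, 0.65, 0, 0, 0, 0.1, 0.2, 0.1, 0.65, 0, 0, 0, 0.1, 0.2, 0.1, 0.65, 0, 0, 0, 0.1, 0.2, 0.1, 0.65]}}

```text
time: 3.2
tool_pos: [0.4709, 0.2068, 0.1216]
ee_rot: [-3.142, -0.0, 0.188]
wrist_force: [-0.5, -0.0, -0.4]
width: 0.0333
finger_force: 0.0
```

```bash
cat > arc.py <<'E'
from h import *
post=np.array([.5645,.2225]);r=.095
end=-1.792+.03
L=[];a=robot.get_obs()['ee_rot'][2]-np.pi
while a<end:
    a=min(a+.098,end)
    p=post+r*np.array([np.cos(a),np.sin(a)]);L.append((p[0],p[1],.121,a+np.pi))
to(*L[:8])
E
python3 arc.py
```

```text
turnz -0.098  shift cm 0.04 1.13 0.06  j6~1.68
turnz -0.196  shift cm 0.17 2.05 0.06  j6~1.56
turnz -0.294  shift cm 0.40 2.96 0.06  j6~1.44
turnz -0.392  shift cm 0.71 3.83 0.06  j6~1.33
turnz -0.490  shift cm 1.11 4.68 0.06  j6~1.21
turnz -0.588  shift cm 1.59 5.47 0.06  j6~1.10
turnz -0.686  shift cm 2.14 6.22 0.06  j6~0.99
turnz -0.784  shift cm 2.76 6.91 0.06  j6~0.87
```

Request:
{"api": "move_arm", "payload": {"deltas": [0, 0, 0, 0, 0, 0, 0.65, 0, 0, -0.098, 0, 1.1, 0, 0.65, 0, 0, -0.196, 0.2, 2.1, 0, 0.65, 0, 0, -0.294, 0.4, 3, 0, 0.65, 0, 0, -0.392, 0.7, 3.8, 0, 0.65, 0, 0, -0.49, 1.1, 4.7, 0, 0.65, 0, 0, -0.588, 1.6, 5.5, 0, 0.65, 0, 0, -0.686, 2.1, 6.2, 0, 0.65]}}

```text
time: 4.0
tool_pos: [0.5032, 0.1501, 0.1215]
ee_rot: [-3.141, -0.001, 0.878]
wrist_force: [-0.8, 2.1, -0.1]
width: 0.0165
finger_force: 0.7
```

```bash
python3 arc.py
```

```text
turnz -0.098  shift cm 0.03 1.02 0.05  j6~0.87
turnz -0.196  shift cm 0.16 1.94 0.05  j6~0.76
turnz -0.294  shift cm 0.39 2.85 0.05  j6~0.65
turnz -0.392  shift cm 0.70 3.72 0.05  j6~0.54
turnz -0.490  shift cm 1.10 4.57 0.05  j6~0.44
turnz -0.502  shift cm 1.15 4.66 0.05  j6~0.42
```

Request:
{"api": "move_arm", "payload": {"deltas": [0, 0, -0.098, 0, 1, 0, 0.65, 0, 0, -0.196, 0.2, 1.9, 0, 0.65, 0, 0, -0.294, 0.4, 2.9, 0, 0.65, 0, 0, -0.392, 0.7, 3.7, 0, 0.65, 0, 0, -0.49, 1.1, 4.6, 0, 0.65, 0, 0, -0.502, 1.2, 4.7, 0, 0.65, 0, 0, -0.502, 1.2, 4.7, 0, 0.65, 0, 0, -0.502, 1.2, 4.7, 0, -0.2]}}

```text
time: 4.8
tool_pos: [0.5466, 0.1288, 0.1214]
ee_rot: [3.142, 0.0, 1.375]
wrist_force: [-0.1, 0.5, 0.4]
width: 0.0213
finger_force: 0.0
```

Request:
{"api": "move_arm", "payload": {"deltas": [0, 0, 0, 0, 0, 0, -0.2, 0, 0, 0, 0, 0, 0, -0.2, 0, 0, 0, 0, 0, -3, -0.6, 0, 0, 0, 0, 0, -6, -1, 0, 0, 0, 0, 0, -10, -1, 0, 0, 0, 0, 0, -14, -1]}}

```text
time: 5.4
tool_pos: [0.5463, 0.1288, 0.2626]
ee_rot: [-3.141, 0.0, 1.376]
wrist_force: [0.0, -0.4, 0.5]
width: 0.0693
finger_force: 0.0
```

```bash
python3 - <<'E'
from h import *
to((.55,-.10,.26,.75),(.524,-.3165,.24,.328))
E
```

```text
turnz 0.626  shift cm -22.37 4.81 0.26  j6~0.64
turnz 1.048  shift cm -44.12 6.46 2.26  j6~0.70
```

Request:
{"api": "move_arm", "payload": {"deltas": [0, 0, 0.13, -5, 1, 0, -1, 0, 0, 0.26, -10, 2, 0, -1, 0, 0, 0.39, -15, 3, 0, -1, 0, 0, 0.52, -20, 4, 0, -1, 0, 0, 0.65, -25, 5, 0, -1, 0, 0, 0.78, -30, 5.5, 0, -1, 0, 0, 0.91, -35, 6, 0, -1, 0, 0, 1.048, -39.5, 6.3, 0, -1]}}

```text
time: 6.2
tool_pos: [0.5317, -0.2723, 0.2615]
ee_rot: [3.141, -0.0, 0.322]
wrist_force: [1.2, -0.2, 0.2]
width: 0.0939
finger_force: 0.0
```

```bash
python3 - <<'E'
from h import *
to((.524,-.3165,.22,.328),(.524,-.3165,.109,.328))
s=snap('top','t2.png');P=pts(s);h=hook(s,P)
post=np.array([.5645,.2225]);d=h-post;r=np.linalg.norm(d,axis=1);k=(r>.03)
a=np.arctan2(d[k,1],d[k,0]);print('hook angle',-(np.median(a)+1.792),r.max(),k.sum())
w=snap('wrist','w1.png');cv2.imwrite('pics/both.png',np.vstack([cv2.resize(s['image'][135:285,120:460],None,fx=1.5,fy=1.5),cv2.resize(w['image'],(510,340))])[:,:,::-1])
E
```

```text
turnz -0.006  shift cm -2.13 3.95 4.15  j6~0.70
turnz -0.006  shift cm -2.13 3.95 15.25  j6~0.70
hook angle -0.0033541825544216586 0.12896885259151505 113
```

View pics/both.png

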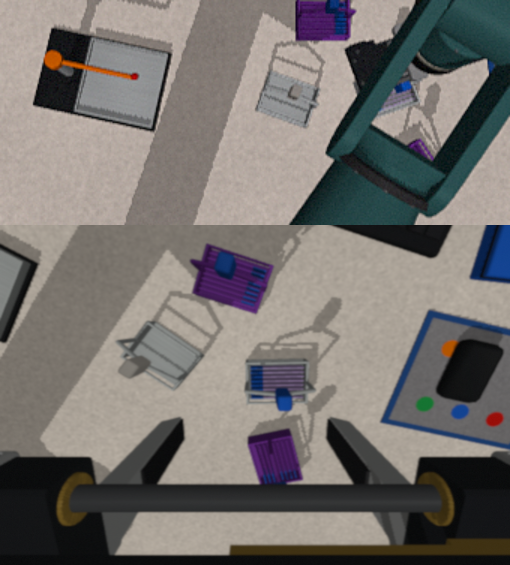

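The top view shows the hook pointing over the tray's middle (tip at (135,76)). The wrist view shows the full rack, with its grip at (284,398), lined up with the fingers.

Request:
{"api": "move_arm", "payload": {"deltas": [0, 0, -0.006, -1, 2, 0, -1, 0, 0, -0.006, -2.1, 3.9, 0, -1, 0, 0, -0.006, -2.1, 3.95, 3, -1, 0, 0, -0.006, -2.1, 3.95, 6, -1, 0, 0, -0.006, -2.1, 3.95, 9, -1, 0, 0, -0.006, -2.1, 3.95, 12, -1, 0, 0, -0.006, -2.1, 3.95, 14, -1, 0, 0, -0.006, -2.1, 3.95, 15.2, -1]}}

```text
time: 7.1
tool_pos: [0.5243, -0.3129, 0.1071]
ee_rot: [-3.138, 0.002, 0.335]
wrist_force: [0.2, 0.2, -0.1]
width: 0.094
finger_force: 0.0
```

Request:
{"api": "move_arm", "payload": {"deltas": [0, 0, 0, 0, 0, 0, 1, 0, 0, 0, 0, 0, 0, 1, 0, 0, 0, 0, 0, 0, 1, 0, 0, 0, 0, 0, 0, 1, 0, 0, 0, 0, 0, 0, 1, 0, 0, 0, 0, 0, 0, 1, 0, 0, 0, 0, 0, 0, 1, 0, 0, 0, 0, 0, 0, 1]}}

```text
time: 7.9
tool_pos: [0.525, -0.3146, 0.1095]
ee_rot: [-3.142, -0.0, 0.334]
wrist_force: [0.4, -0.6, 0.2]
width: 0.0333
finger_force: 0.0
```

Request:
{"api": "move_arm", "payload": {"deltas": [0, 0, 0, 0, 0, 0, 1, 0, 0, 0, 0, 0, 0, 1, 0, 0, 0, 0, 0, 0, 1, 0, 0, 0, 0, 0, 0, 1]}}

```text
time: 8.3
tool_pos: [0.5248, -0.3145, 0.1091]
ee_rot: [-3.141, 0.0, 0.334]
wrist_force: [-0.3, -0.8, -0.8]
width: 0.0158
finger_force: 30.0
```

```bash
python3 - <<'E'
from h import *
to((.5228,.0372,.28,1.35))
E
```

```text
turnz -1.016  shift cm 11.33 -33.29 -17.09  j6~0.29
```

Request:
{"api": "move_arm", "payload": {"deltas": [0, 0, 0, 0, 0, -1, 1, 0, 0, 0, 0, 0, -3, 1, 0, 0, 0, 0, 0, -6, 1, 0, 0, 0, 0, 0, -9, 1, 0, 0, 0, 0, 0, -12, 1, 0, 0, 0, 0, 0, -15, 1, 0, 0, 0, 0, 0, -17, 1, 0, 0, 0, 0, 0, -17.5, 1]}}

```text
time: 9.1
tool_pos: [0.5258, -0.3151, 0.2886]
ee_rot: [3.136, -0.004, 0.334]
wrist_force: [0.2, 0.8, -1.0]
width: 0.016
finger_force: 30.0
```

```bash
python3 - <<'E'
from h import *
to((.5228,.0372,.28,1.35))
o=robot.get_obs();print(o['width'],o['finger_force'],o['wrist_force'])
E
```

```text
turnz -1.016  shift cm 11.26 -33.38 0.86  j6~0.29
0.015991306920624185 29.990268051624298 [ 0.23715152  0.77090734 -1.03819476]
```

Request:
{"api": "move_arm", "payload": {"deltas": [0, 0, -0.06, 0.6, -1.9, 0, 1, 0, 0, -0.15, 1.6, -4.9, 0, 1, 0, 0, -0.24, 2.7, -7.9, 0, 1, 0, 0, -0.34, 3.8, -11.2, 0, 1, 0, 0, -0.44, 4.9, -14.5, 0, 1, 0, 0, -0.54, 6, -17.8, 0, 1, 0, 0, -0.64, 7.1, -21, 0, 1, 0, 0, -0.74, 8.2, -24.3, 0, 1]}}

```text
time: 9.9
tool_pos: [0.5221, -0.0567, 0.2832]
ee_rot: [-3.14, 0.0, 1.078]
wrist_force: [1.4, 0.2, -2.4]
width: 0.0156
finger_force: 30.0
```

```bash
python3 - <<'E'
from h import *
to((.5228,.0372,.28,1.35),(.5228,.0372,.195,1.35))
E
```

```text
turnz -0.272  shift cm 8.30 -4.39 0.32  j6~0.29
turnz -0.272  shift cm 8.30 -4.39 8.82  j6~0.29
```

Request:
{"api": "move_arm", "payload": {"deltas": [0, 0, -0.09, 2.8, -1.5, 0, 1, 0, 0, -0.18, 5.6, -3, 0, 1, 0, 0, -0.272, 8.3, -4.4, 0, 1, 0, 0, -0.272, 8.3, -4.4, 2.5, 1, 0, 0, -0.272, 8.3, -4.4, 5, 1, 0, 0, -0.272, 8.3, -4.4, 7.5, 1, 0, 0, -0.272, 8.3, -4.4, 8.8, 1, 0, 0, -0.272, 8.3, -4.4, 8.8, 1]}}

```text
time: 10.7
tool_pos: [0.5219, 0.0359, 0.1933]
ee_rot: [-3.135, 0.001, 1.346]
wrist_force: [-0.8, 0.4, -2.3]
width: 0.0159
finger_force: 30.0
```

```bash
python3 - <<'E'
from h import *
o=robot.get_obs();print(o['tool_pos'],o['ee_rot'],o['wrist_force'])
a=snap('scene');b=snap('top');P=pts(b);Q=pts(a)
post=np.array([.5645,.2225]);ex=np.array([np.cos(-1.792),np.sin(-1.792)]);ey=np.array([-ex[1],ex[0]])
for n,S,X in(('top',b,P),('scene',a,Q)):
    x=(X[...,:2]-post)@ex;y=(X[...,:2]-post)@ey;z=X[...,2]
    k=(x>.14)&(x<.25)&(abs(y)<.07)&(z>.06)&(z<.19)
    print(n,k.sum(),x[k].min(),x[k].max(),y[k].min(),y[k].max(),z[k].min())
    k=(x>.14)&(x<.25)&(abs(y)<.07)&(z>.08)&(z<.13);print(k.sum(),cv2.minAreaRect(np.c_[x[k],y[k]].astype(np.float32)*1000))
cv2.imwrite('pics/ap.png',np.hstack([cv2.resize(a['image'][130:280,170:400],None,fx=1.7,fy=1.7),cv2.resize(b['image'][130:280,110:340],None,fx=1.7,fy=1.7)])[:,:,::-1])
to((*(post+.085*ex),.195,1.35),(*(post+.085*ex),.157,1.35))
E
```

```text
[0.5219218  0.03587714 0.19326277] [-3.13524021e+00  1.09959502e-03  1.34577207e+00] [-0.78061332  0.40273847 -2.31607088]
top 159 0.20771866779196993 0.22897842076150782 -0.04323906409364492 0.03631716552851191 0.08513363897816406
159 ((213.15390014648438, -4.716514587402344), (20.137798309326172, 80.18743133544922), 9.811356544494629)
scene 1137 0.15658472493619938 0.22871834162589796 -0.04591856974014966 0.04841364081861645 0.08426797228111993
998 ((192.60186767578125, 1.3040199279785156), (94.20406341552734, 71.96983337402344), 89.8076171875)
turnz -0.004  shift cm 10.61 -0.18 0.19  j6~0.47
turnz -0.004  shift cm 10.61 -0.18 3.99  j6~0.47
```

View pics/ap.png

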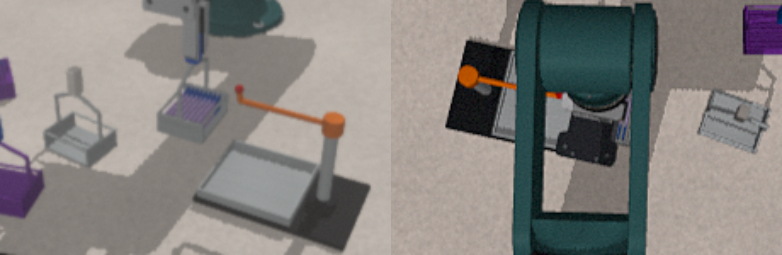

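The rack hangs upright in the gripper, just outside the hook's red tip and on the hook's line (measured x 193 mm, y 1 mm). I slide it in over the hook.

Request:
{"api": "move_arm", "payload": {"deltas": [0, 0, 0, 1, 0, 0, 1, 0, 0, 0, 2.5, -0.1, 0, 1, 0, 0, 0, 4, -0.1, 0, 1, 0, 0, 0, 5.5, -0.1, 0, 1, 0, 0, 0, 7, -0.1, 0, 1, 0, 0, 0, 8.5, -0.2, 0, 1, 0, 0, 0, 10, -0.2, 0, 1, 0, 0, 0, 10.6, -0.2, 0, 1]}}

```text
time: 11.6
tool_pos: [0.5456, 0.1415, 0.1962]
ee_rot: [-3.141, -0.0, 1.348]
wrist_force: [0.1, -0.4, -1.6]
width: 0.0161
finger_force: 30.0
```

Request:
{"api": "move_arm", "payload": {"deltas": [0, 0, 0, 0, 0, 0, 1, 0, 0, 0, 0, 0, 1, 1, 0, 0, 0, 0, 0, 2, 1, 0, 0, 0, 0, 0, 3, 1, 0, 0, 0, 0, 0, 3.3, 1, 0, 0, 0, 0, 0, 3.3, 1]}}

```text
time: 12.2
tool_pos: [0.5447, 0.1391, 0.1621]
ee_rot: [-3.139, 0.001, 1.345]
wrist_force: [0.3, -1.0, -1.6]
width: 0.0158
finger_force: 30.0
```

```bash
python3 - <<'E'
from h import *
o=robot.get_obs();print(o['tool_pos'],o['ee_rot'],o['wrist_force'],o['wrist_torque'])
to((*(np.array([.5645,.2225])+.085*np.array([np.cos(-1.792),np.sin(-1.792)])),.157,1.35))
E
```

```text
[0.54474339 0.13911962 0.16211993] [-3.13933256e+00  8.40339380e-04  1.34517574e+00] [ 0.30995029 -0.97574215 -1.64433917] [-0.0310048   0.08479367 -0.07932027]
turnz -0.005  shift cm 0.07 0.10 0.51  j6~0.47
```

Request:
{"api": "move_arm", "payload": {"deltas": [0, 0, 0, 0, 0, 0.2, 1, 0, 0, 0, 0, 0, 0.35, 1, 0, 0, 0, 0, 0, 0.5, 1, 0, 0, 0, 0, 0, 0.5, 1]}}

```text
time: 12.6
tool_pos: [0.5454, 0.1396, 0.1585]
ee_rot: [3.142, -0.0, 1.346]
wrist_force: [-0.1, 0.1, -2.4]
width: 0.016
finger_force: 30.0
```

Request:
{"api": "move_arm", "payload": {"deltas": [0, 0, 0, 0, 0, 0.1, 1, 0, 0, 0, 0, 0, 0.15, 1, 0, 0, 0, 0, 0, 0.15, 1]}}

```text
time: 12.9
tool_pos: [0.5454, 0.1396, 0.1569]
ee_rot: [-3.142, -0.0, 1.346]
wrist_force: [-1.7, -0.4, -2.1]
width: 0.0156
finger_force: 30.0
```

Request:
{"api": "move_arm", "payload": {"deltas": [0, 0, 0, 0, 0, 0.1, 1, 0, 0, 0, 0, 0, 0.15, 1, 0, 0, 0, 0, 0, 0.15, 1]}}

```text
time: 13.2
tool_pos: [0.5456, 0.1396, 0.1563]
ee_rot: [3.141, -0.0, 1.346]
wrist_force: [-1.6, -0.3, 1.7]
width: 0.0158
finger_force: 30.0
```

Contact: the weight is now on the hook. I check the position before releasing.

```bash
cat > chk.py <<'E'
from h import *
import sys
a=snap('scene');b=snap('top');post=np.array([.5645,.2225]);ex=np.array([np.cos(-1.792),np.sin(-1.792)]);ey=np.array([-ex[1],ex[0]])
for n,S in(('top',b),('scene',a)):
    X=pts(S);x=(X[...,:2]-post)@ex;y=(X[...,:2]-post)@ey;z=X[...,2]
    k=(x>.025)&(x<.16)&(abs(y)<.08)&(z>.04)&(z<.11)
    print(n,k.sum(),cv2.minAreaRect(np.c_[x[k],y[k]].astype(np.float32)*1000) if k.any() else '',z[k].min())
cv2.imwrite('pics/'+sys.argv[1],np.hstack([cv2.resize(a['image'][130:280,170:400],None,fx=1.7,fy=1.7),cv2.resize(b['image'][130:280,110:340],None,fx=1.7,fy=1.7)])[:,:,::-1])
E
python3 chk.py hang.png
```

```text
top 237 ((97.07605743408203, 1.3207359313964844), (90.6994857788086, 52.05991744995117), 89.41897583007812) 0.04497215691087897
scene 1058 ((86.24485778808594, 1.6290206909179688), (94.3126220703125, 71.52485656738281), 89.89930725097656) 0.046746471251111754
```

View pics/hang.png

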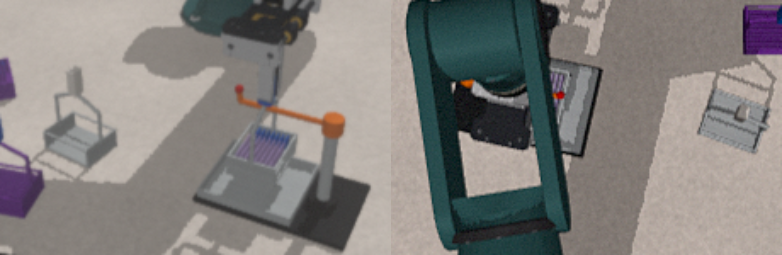

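The rack is on the hook at x 86 mm, y 1.6 mm, with the underside around 47 mm. I release and lift away.

Request:
{"api": "move_arm", "payload": {"deltas": [0, 0, 0, 0, 0, 0, 0.6, 0, 0, 0, 0, 0, 0, 0.4, 0, 0, 0, 0, 0, 0, 0.2, 0, 0, 0, 0, 0, 0, 0, 0, 0, 0, 0, 0, 0, 0, 0, 0, 0, 0, 0, 0, 0, 0, 0, 0, 0, 0, -1, 0, 0, 0, 0, 0, 0, -3, 0]}}

```text
time: 14.1
tool_pos: [0.5444, 0.1394, 0.1843]
ee_rot: [-3.138, 0.001, 1.346]
wrist_force: [0.3, -0.2, 0.2]
width: 0.047
finger_force: 0.0
```

Request:
{"api": "move_arm", "payload": {"deltas": [0, 0, 0, 0, 0, -3, 0, 0, 0, 0, 0, 0, -6, 0, 0, 0, 0, 0, 0, -10, 0, 0, 0, 0, 0, 0, -12, 0, 0, 0, 0, -5, 0, -12, 0, 0, 0, 0, -10, 0, -12, 0, 0, 0, 0, -15, 0, -12, 0, 0, 0, 0, -20, 0, -12, 0]}}

```text
time: 14.9
tool_pos: [0.5002, -0.0569, 0.3066]
ee_rot: [3.14, -0.0, 1.347]
wrist_force: [0.4, -1.1, 1.1]
width: 0.0468
finger_force: 0.0
```

Request:
{"api": "move_arm", "payload": {"deltas": [0, 0, 0, 0, 0, 0, 0, 0, 0, 0, 0, 0, 0, 0, 0, 0, 0, 0, 0, 0, 0, 0, 0, 0, 0, 0, 0, 0, 0, 0, 0, 0, 0, 0, 0, 0, 0, 0, 0, 0, 0, 0, 0, 0, 0, 0, 0, 0, 0, 0, 0, 0, 0, 0, 0, 0]}}

```text
time: 15.7
tool_pos: [0.5009, -0.055, 0.3054]
ee_rot: [-3.141, -0.0, 1.346]
wrist_force: [0.3, -0.6, -0.0]
width: 0.0474
finger_force: 0.0
```

```bash
python3 chk.py end.png
```

```text
top 883 ((88.1469497680664, 0.2914237976074219), (70.45665740966797, 90.8311996459961), 0.1032479777932167) 0.04592427954124512
scene 1072 ((86.39277648925781, 0.006313323974609375), (70.61568450927734, 94.89380645751953), 0.04120954871177673) 0.04496705820009639
```

View pics/end.png

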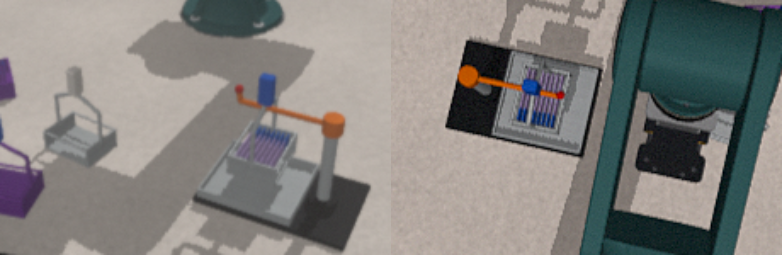

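The rack hangs freely and level on the hook over the tray, and the gripper is clear. I wait a moment for any swing to die down, then hand in.

Request:
{"api": "move_arm", "payload": {"deltas": [0, 0, 0, 0, 0, 0, 0, 0, 0, 0, 0, 0, 0, 0, 0, 0, 0, 0, 0, 0, 0, 0, 0, 0, 0, 0, 0, 0, 0, 0, 0, 0, 0, 0, 0, 0, 0, 0, 0, 0, 0, 0, 0, 0, 0, 0, 0, 0, 0, 0, 0, 0, 0, 0, 0, 0]}}

```text
time: 16.6
tool_pos: [0.5008, -0.0554, 0.3054]
ee_rot: [-3.142, -0.0, 1.346]
wrist_force: [-0.3, -1.1, 0.0]
width: 0.0468
finger_force: 0.0
```

Request:
{"api": "move_arm", "payload": {"deltas": [0, 0, 0, 0, 0, 0, 0, 0, 0, 0, 0, 0, 0, 0, 0, 0, 0, 0, 0, 0, 0, 0, 0, 0, 0, 0, 0, 0, 0, 0, 0, 0, 0, 0, 0, 0, 0, 0, 0, 0, 0, 0, 0, 0, 0, 0, 0, 0, 0, 0, 0, 0, 0, 0, 0, 0]}}

```text
time: 17.4
tool_pos: [0.5008, -0.0554, 0.3055]
ee_rot: [3.142, -0.0, 1.346]
wrist_force: [1.2, 0.7, -0.8]
width: 0.0469
finger_force: 0.0
```

```bash
python3 chk.py end2.png; python3 chk.py end3.png; python3 -c "
from bench import robot
print(robot.close_job())"
```

```text
top 883 ((88.25479125976562, 0.4464912414550781), (70.8742446899414, 91.09752655029297), 0.3970131576061249) 0.047240933257879814
scene 1068 ((86.24763488769531, -0.2591361999511719), (95.1783218383789, 70.95884704589844), 89.74195098876953) 0.046013387172756715
top 886 ((87.9728012084961, 0.2630043029785156), (71.05158233642578, 91.2069320678711), 0.05090399459004402) 0.04230441467254398
scene 1069 ((86.16525268554688, 0.5445632934570312), (95.26647186279297, 70.59517669677734), 89.6058578491211) 0.045729836756135844
the job is handed in; nothing more can be done
None
```

The hook points over the middle of the tray, the full blue-grip rack hangs on it upright and released, the empty rack was left alone, and the job is handed in (no verdict was returned).

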